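# Load a record cassette under the reader gantry

## Robot

A 7-joint arm with a two-finger parallel gripper is mounted at the origin on the work surface. World frame = base frame: x ahead of the robot, y to its left, z up, the work surface at z = 0. Lengths are in mm, angles in rad, forces in N, time in s.
With the tool pointing down it reaches from about 400 to 900 mm from the base axis. Payload 5.6 kg.
Tool frame: the origin (TCP) lies midway between the tips of the shut fingers; the grasp point (between the pads) lies 19 mm behind it; x points along the fingers, y is the direction in which the jaws open and shut, and the axes are right-handed (so a half turn about x gives the same grasp; the last joint's range is limited). The gripper opens to 92 mm and grips with 3 to 60 N. Pads are 20 mm wide; open, the fingers measure 128 mm over their backs; the gripper's body (75 mm by 189 mm) begins 69 mm behind the grasp point.
Start: joints at [1.197, 0.468, -0.012, 1.603, 0.006, 1.071, -0.056], TCP at [211.079, -614.78, 214.592] pointing down, gripper open.
Joint ranges: [-2.53, 2.53], [-0.31, 2.02], [-1.57, 1.55], [0.28, 2.44], [-1.29, 4.43], [0.15, 1.84], [-2.92, 2.92]. Speed limits (rad/s): [2.57, 2.57, 3.14, 3.14, 3.14, 3.14, 3.14].

## Interface

Orientations are given as a rotation vector (axis times angle).
In Python, from cell import robot, grip, kin, viewer gives the robot as it stands. Calls block until the motion is done:
- robot.movep(position, orientation): joint-space move of the TCP to a pose.
- robot.servo_line(position, feed=150, rotation=None): straight line of the TCP; rotation=None keeps the orientation; feed is the mean speed in mm/s.
- robot.goto_joints(angles): joint-space move.
- grip(opening, newtons=None): opening from 0.0 (shut) to 1.0 (fully open); newtons is the grip in N (None keeps the last); returns when the fingers have stopped.
- robot.hold(seconds).
- kin.ik(position, orientation): joint angles nearest the present ones, or None.
- robot.observe(): the state.
- viewer.read_camera(name): name is "scene" or "top"; returns the picture (480x640x3 uint8, red, green, blue); there is no depth.
- viewer.camera_info(name): a dict with "camera_matrix" (3x3 intrinsics, pixels), "R" (3x3) and "t" (3): a world point X has camera coordinates R X + t. Camera axes: x right, y down, z forward; pixel columns grow to the right and rows downward; lengths in mm; the calibration is good to about 2 mm. A picture is of the moment at which its call begins. camera_info takes no time and is no camera call.
A pose or a line that the arm cannot do raises robot.IKError and nothing moves.
- robot.job_done(): hands the job in, once; it reports no verdict.
Trained networks look in the newest picture that a camera, given by its name, has taken for a name from the list of things; names that differ only in an ending like _2 or _b are one class to them, and where a whole thing is asked for, a point or a joint stands for the part that bears it (a point fixed in the world has none). Each returns a list of dicts, best first, with "confidence" (0 to 1); they miss things now and then, are a little off and sometimes report something else, mostly with a low value. They report only what shows in the picture. A call takes as long as a camera call. They do not tell look-alikes from the thing itself.
- viewer.silhouettes(name, camera): "mask" (480x640 bool, what is visible of it).
- viewer.pinpoint(name, camera): "at" ([x, y, z] in mm, in the coordinates of the camera as it stood for that picture, good to about 4 mm: a listed point, or the origin of a listed thing).
The state is a dict: "t": time; "joints": joint angles; "joint_velocities": joint speeds; "joint_torque": joint torques, N m; "tcp_pos": TCP position; "tcp_rot": TCP orientation; "contact_force": force on the tool from outside, world axes, zero at the start; "wrist_torque": the same for the moment, N m; "grip_width": opening from 0.0 (shut) to 1.0 (fully open).
Only numpy, scipy, OpenCV 4.12 (cv2) and the standard library are available. Lean on these libraries where they do the work, as an engineer would, in place of code of your own. Each camera call takes 0.05 s, during which the arm holds its last target. There are 200 camera calls.

## Task

Lay the yellow record cassette in the reader's lane with its nose to the gantry and push it flat under the gantry until it is fully home against the red dock, feeling for the stop and seating it there with a firm push of about 10 N, never more than 20 N on the reader. Then press the blue read button fully down and let it go, leaving the cassette home and the green cassette, the stapler and the stamp where they are.

Things in the scene. Friction and masses are not known exactly. Their poses are not given: they have to be found in the camera images.
- yellow_cassette: Flat rigid record cassette with a yellow plate 160 mm long (x), 84 wide (y), 10 thick; origin under its centre, +x to the nose. A black upright grip rib stands near its rear end: 40 mm long (x -75 to -35 mm), 14 mm wide in y, top 40 mm above the underside. Slick plate (friction about 0.3), 0.2 to 0.35 kg, balance point some 30 mm ahead of the rib's centre. The one to be read.
- yellow_cassette_grip (a point): centre of the yellow cassette's grip rib, 30 mm above its underside, 55 mm behind its centre; axes as the cassette
- yellow_cassette_nose (a point): middle of the yellow cassette's front edge, 80 mm ahead of its centre
- green_cassette: Flat rigid record cassette with a green plate 160 mm long (x), 84 wide (y), 10 thick; origin under its centre, +x to the nose. A black upright grip rib stands near its rear end: 40 mm long (x -75 to -35 mm), 14 mm wide in y, top 40 mm above the underside. Slick plate (friction about 0.3), 0.2 to 0.35 kg, balance point some 30 mm ahead of the rib's centre. A bystander, not to be touched.
- reader: Cassette reader fixed on the counter, whose top is the lane's floor. Origin on the counter under the middle of the gantry; its +x is the push-in direction, roughly away from the robot. Two black rails 10 mm high and thick guide the cassette: inner faces 88 mm apart from x -70 to +50 mm, flaring to 117 mm apart at x -117 mm as a funnel. Forces of the cassette on rails, gantry or dock above 20 N harm it.
- gantry_front (a point): middle of the lower front edge of the white gantry beam (reader x -22 mm, 13 mm above the counter). The beam spans x -22 to +22 mm, is 152 mm wide, its top 58 mm high; 3 mm headroom over a cassette's plate, and the grip rib does not pass under. Axes as the reader
- lane_mouth (a point): on the counter, middle of the lane, at the open end of the funnel (reader x -115 mm); axes as the reader
- dock (a joint): travel (m) of the red sprung dock plate facing the robot beyond the gantry: 0 untouched, 0.008 fully home. 66 mm wide, 3 to 19 mm high. Its untouched face is at reader x +40 to +65 mm, on a stop set anew each time that no reading gives: find it by feel. It yields 8 mm under 0.1 to 0.2 N, then meets the solid stop, where resistance rises sharply; the 10 N seating push is felt there. A cassette let go stays there
- read_button (a joint): travel of the read button in m: 0 up, 0.006 fully down; springs back; fully down takes about 5 N
- read_button_top (a point): centre of the top of the blue round read button (28 mm across), on the white console at the lane's right-hand side (reader x -120 mm, y -112 mm; console 74 x 60 mm, 40 mm high); pressed straight down
- stapler: red and black stapler, 150 x 34 mm, 45 mm high; a bystander. Origin under its centre.
- stamp: wooden rubber stamp standing upright, 38 mm wide, 76 mm high; a bystander. Origin under its centre.
Not all that is in view belongs to the job. Of the things that look like the yellow_cassette, the smallest one is meant.

How it is judged:
By the outcome, as a careful person would: the job done as asked, in the order asked, and still so for the second after the job is handed in, with the robot touching nothing.
It also fails if it takes over 72 s, if anything falls off the work surface, if the arm or the gripper's body presses on something with over 40 N, if the wrist force passes 120 N, or if a joint passes its speed limit or range.

## Working session

There is one attempt and no reset: what is moved stays moved. The work goes in short steps, each a Python script; the robot and the scene stay as the last script left them, time stands still between calls to the robot, and variables do not carry over. Pictures are saved under pics/ and viewed, about 8 in all and at most 12, crops included, and the job is handed in when it is done.

```bash
ls; mkdir -p pics; cat > h.py <<'E'
import numpy as np, cv2
from cell import robot, grip, kin, viewer
from scipy.spatial.transform import Rotation as Rn
def cam(n):
    c=viewer.camera_info(n); return np.array(c["camera_matrix"]),np.array(c["R"]),np.array(c["t"])
def shot(n,f=None):
    im=viewer.read_camera(n)
    if f: cv2.imwrite("pics/"+f,im[:,:,::-1])
    return im
def w(n,p): K,R,t=cam(n); return R.T@(np.array(p)-t)
def px(n,X): K,R,t=cam(n); q=K@(R@np.array(X)+t); return q[:2]/q[2]
def ray(n,uv,z):
    K,R,t=cam(n); d=R.T@np.linalg.inv(K)@np.array([uv[0],uv[1],1.]); o=-R.T@t
    return o+d*(z-o[2])/d[2]
E
python3 - <<'E'
from h import *
np.set_printoptions(precision=1,suppress=True)
o=robot.observe(); print(o)
a=shot("scene");b=shot("top")
cv2.imwrite("pics/scene.png",a[:,:,::-1]);cv2.imwrite("pics/top.png",b[:,:,::-1])
for c in("scene","top"):
    K,R,t=cam(c); print(c,K,-R.T@t,R)
    for n in ["yellow_cassette","yellow_cassette_grip","yellow_cassette_nose","green_cassette","reader","gantry_front","lane_mouth","read_button_top","stapler","stamp"]:
        for r in viewer.pinpoint(n,c)[:4]:
            X=w(c,r["at"]); print(c,n,round(r["confidence"],2),X,px(c,X))
E
```

```text
pics
{'t': 0.0, 'joints': array([ 1.2,  0.5, -0. ,  1.6,  0. ,  1.1, -0.1]), 'joint_velocities': array([ 0., -0.,  0., -0.,  0.,  0.,  0.]), 'joint_torque': array([  0. , -52.1,  -0. , -24.4,  -0.1,   0. ,   0. ]), 'tcp_pos': array([ 210.9, -614.2,  213.6]), 'tcp_rot': array([ 2. ,  0.3, -2. ]), 'contact_force': array([-0.5,  0.2,  0.5]), 'wrist_torque': array([-0., -0., -0.]), 'grip_width': 0.9995849456908253}
scene [[472.5   0.  320.5]
 [  0.  472.5 246.5]
 [  0.    0.    1. ]] [1016.7   70.8  789.5] [[-0.1  1.  -0. ]
 [ 0.8  0.1 -0.6]
 [-0.6 -0.1 -0.8]]
scene yellow_cassette 0.94 [ 315.9 -165.2    2.5] [251.9 182.8]
scene yellow_cassette 0.76 [542.9 332.   -0.1] [486.7 291.2]
scene yellow_cassette 0.7 [324.1 182.4  -0.1] [407.8 198. ]
scene yellow_cassette_grip 0.69 [ 320.2 -239.4   44. ] [215.5 168.7]
scene yellow_cassette_grip 0.6 [303.9 116.3  41. ] [379.6 176.1]
scene yellow_cassette_grip 0.59 [494.1 308.2  31.4] [476.3 259.8]
scene yellow_cassette_nose 0.94 [342.4 292.3   9.7] [460.3 205.5]
scene yellow_cassette_nose 0.63 [617.  355.3   4.1] [504.4 327. ]
scene yellow_cassett
[... 856 characters left out ...]
grip 0.81 [494.8 314.4  32.2] [142.2 278.1]
top yellow_cassette_grip 0.79 [306.1 116.   43.8] [241.7 377.6]
top yellow_cassette_grip 0.58 [ 320.1 -239.5   41.3] [429.1 369.6]
top yellow_cassette_nose 0.63 [348.1 287.6   5.3] [155.5 354.8]
top yellow_cassette_nose 0.57 [617.4 353.2   3.2] [130.1 220. ]
top yellow_cassette_nose 0.56 [313.7 -60.6   4. ] [334.  372.5]
top green_cassette 0.92 [561.7 165.8   0.4] [221.9 247.7]
top reader 0.95 [ 719.9 -112.5   -2.1] [356.9 175. ]
top gantry_front 0.73 [ 698.8 -106.    10.9] [354.6 182.7]
top read_button_top 0.58 [ 584.2 -190.6   62.4] [401.5 231.7]
top stapler 0.7 [754.2 159.4   0.6] [227.7 157.5]
top stamp 0.96 [ 403.6 -336.5    1. ] [470.4 326.4]
```

View pics/top.png

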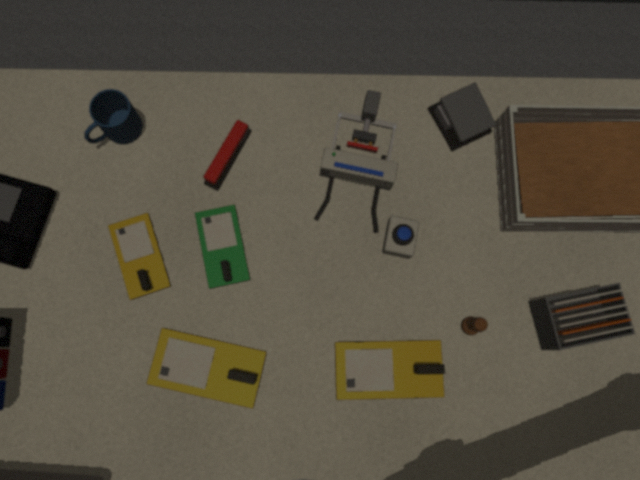

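View pics/scene.png

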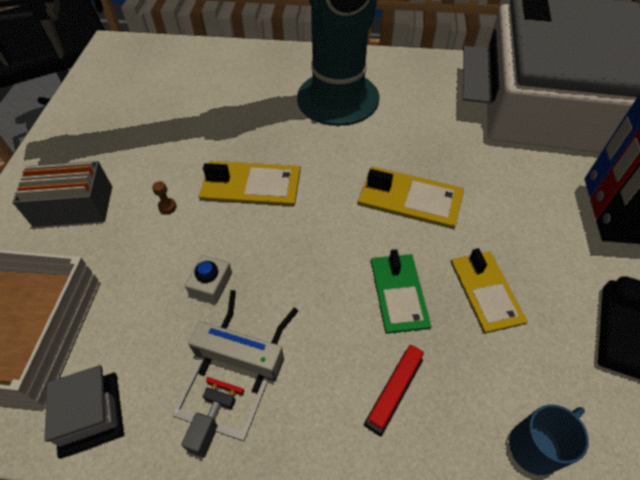

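```bash
python3 - <<'E'
import cv2,numpy as np
t=cv2.imread("pics/top.png");s=cv2.imread("pics/scene.png")
a=cv2.resize(t[100:265,305:430],None,fx=3.2,fy=3.2,interpolation=cv2.INTER_CUBIC)
b=cv2.resize(s[255:420,165:310],None,fx=2.75,fy=2.75,interpolation=cv2.INTER_CUBIC)
h=528;a=cv2.resize(a,(400,h));b=cv2.resize(b,(399,int(165*2.75)))
o=np.zeros((h,800,3),np.uint8);o[:,:400]=a;o[:b.shape[0],401:]=b
cv2.imwrite("pics/c1.png",np.clip(o.astype(float)*1.6,0,255).astype(np.uint8))
o=cv2.resize(t[190:310,90:250],None,fx=5,fy=5,interpolation=cv2.INTER_CUBIC)[:600]
cv2.imwrite("pics/c2.png",np.clip(o.astype(float)*1.6,0,255).astype(np.uint8))
E
```

```text
(no output)
```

View pics/c1.png

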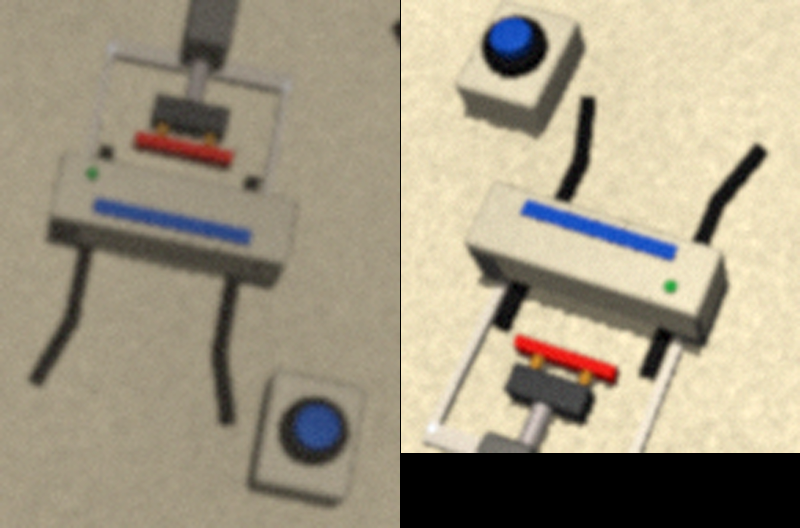

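View pics/c2.png

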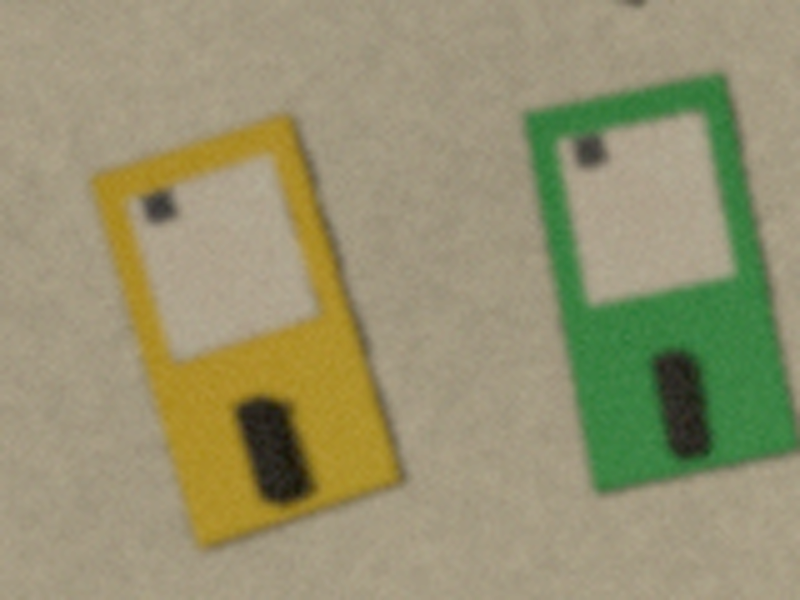

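The top view shows three yellow cassettes, at about px (389,370), (206,365) and (139,254). The last is clearly the smallest, with a grip-to-nose distance of about 130 mm against 178 mm for the others. The crops show its nose at the top, away from the robot. They also give me the rails, beam corners and button (top px ≈ (404,233)). Next I fit the poses.

```bash
cat > fit.py <<'E'
from h import *
from scipy.optimize import least_squares
np.set_printoptions(precision=1,suppress=True)
T=lambda p:np.array(p)/3.2+[305,100]-.3
S=lambda p:(np.array(p)-[401,0])/2.752+[165,255]-.3
h=58
obs=[("top",T(p),m) for p,m in [((73,315),(-70,49,10)),((37,380),(-117,63.5,10)),((219,345),(-70,-49,10)),((227,420),(-117,-63.5,10)),
 ((65,150),(22,76,h)),((298,200),(22,-76,h)),((52,218),(-22,76,h)),((283,262),(-22,-76,h))]]
obs+=[("scene",S(p),m) for p,m in [((583,160),(-70,-49,10)),((588,98),(-117,-63.5,10)),((717,200),(-70,49,10)),((762,150),(-117,63.5,10)),
 ((493,183),(-22,-76,h)),((723,252),(-22,76,h)),((468,243),(22,-76,h)),((706,318),(22,76,h))]]
but=[("top",T((318,427))),("scene",S((511,37)))]
def rd(p,m): c,s=np.cos(p[2]),np.sin(p[2]); return [p[0]+c*m[0]-s*m[1],p[1]+s*m[0]+c*m[1],m[2]]
def res(p): return np.concatenate([px(c,rd(p,m))-u for c,u,m in obs]+[px(c,rd(p,(-120,-112,p[3])))-u for c,u in but])
r=least_squares(res,[721,-112,-.2,60],loss="soft_l1");print("reader",r.x[:2],r.x[2].round(4),r.x[3]);print(res(r.x).reshape(-1,2).T)
# button alone
b=least_squares(lambda X:np.concatenate([px(c,X)-u for c,u in but]),[584,-191,60]);print("button",b.x,b.fun, "model",rd(r.x,(-120,-112,r.x[3])))
# cassette: quad corners in both views
def quad(c,box):
    im=cv2.imread(f"pics/{c}.png");hs=cv2.cvtColor(im,cv2.COLOR_BGR2HSV)
    m=cv2.inRange(hs,(18,110,40),(35,255,255));k=np.zeros_like(m);x0,y0,x1,y1=box;k[y0:y1,x0:x1]=m[y0:y1,x0:x1]
    hu=cv2.convexHull(max(cv2.findContours(k,cv2.RETR_EXTERNAL,cv2.CHAIN_APPROX_NONE)[0],key=cv2.contourArea))
    return cv2.approxPolyN(hu,4)[0].astype(float)
q={c:quad(c,b) for c,b in (("top",(95,200,180,310)),("scene",(440,235,540,340)))}
cor=[(80,42),(80,-42),(-80,-42),(-80,42)]
p0=[545,331,.33,10]
def match(p,c): return [q[c][np.argmin(np.linalg.norm(q[c]-px(c,rd(p,(*m,10))),axis=1))] for m in cor]
mt={c:match(p0,c) for c in q}
def cr(p): return np.concatenate([px(c,rd(p,(*m,p[3])))-u for c in q for m,u in zip(cor,mt[c])])
k=least_squares(cr,p0,loss="soft_l1");print("cas",k.x[:2],k.x[2].round(4),"ztop",k.x[3]);print(cr(k.x).reshape(-1,2).T)
ribs=[(c,np.array(u)) for c,u in [("top",(90+266/5,190+405/5))]]
print("rib expected",rd(k.x,(-55,0,40)),[px(c,rd(k.x,(-55,0,40))) for c in q])
o=robot.observe();print(Rn.from_rotvec(o["tcp_rot"]).as_matrix())
E
python3 fit.py
```

```text
reader [ 722.6 -109.5] -0.2034 59.84129170266093
[[-1.  -1.2 -0.1  0.1 -1.2 -0.  -1.5  0.9 -1.5 -0.2 -0.1 -0.1  0.4  0.5
  -2.3 -3.  -0.6 -0.3]
 [ 0.7  0.6  1.   0.7 -0.1 -0.4 -1.   0.8  0.7 -0.3  1.  -1.  -0.6 -0.3
   0.7  0.5 -0.3  0.1]]
button [ 581.8 -195.4   59.1] [-0.4  0.1 -0.4 -0. ] model [np.float64(582.4046995439228), np.float64(-194.9232607160818), np.float64(59.84129170266093)]
cas [544.1 330.5] 0.3371 ztop 8.116956875244004
[[ 0.4 -0.3 -0.6  0.3 -1.3  0.3  1.1 -0.3]
 [-0.  -0.1 -0.1 -0.2 -0.5 -0.5  0.5  0.2]]
rib expected [np.float64(492.173804984478), np.float64(312.26149700684294), 40] [array([142.1, 278.9]), array([479.6, 256.6])]
[[-0.   0.3 -0.9]
 [-0.  -0.9 -0.3]
 [-1.   0.   0. ]]
```

```bash
cat >> h.py <<'E'
np.set_printoptions(precision=2,suppress=True)
RX,RY,RW=722.6,-109.5,-0.2034
CX,CY,CW=544.1,330.5,0.3371
def rot(yaw): 
    c,s=np.cos(yaw),np.sin(yaw); return Rn.from_matrix(np.array([[0,s,-c],[0,-c,-s],[-1,0,0]])).as_rotvec()
def rp(x,y,z): c,s=np.cos(RW),np.sin(RW); return [RX+c*x-s*y,RY+s*x+c*y,z]
def cp(x,y,z): c,s=np.cos(CW),np.sin(CW); return [CX+c*x-s*y,CY+s*x+c*y,z]
def inr(P): c,s=np.cos(RW),np.sin(RW); d=np.array(P)[:2]-[RX,RY]; return np.array([c*d[0]+s*d[1],-s*d[0]+c*d[1]])
def st(tag=""):
    o=robot.observe(); c,s=np.cos(RW),np.sin(RW); f=np.array(o["contact_force"])
    fr=np.array([c*f[0]+s*f[1],-s*f[0]+c*f[1],f[2]])
    print(tag,"t%.2f"%o["t"],"tcp",o["tcp_pos"],"rdr",inr(o["tcp_pos"]),"Frdr",fr,"tau",o["wrist_torque"],"gw %.3f"%o["grip_width"],flush=True); return o,fr
E
python3 - <<'E'
from h import *
grip(0.55,30)
robot.movep(cp(-50,0,120),rot(CW)); st("above")
robot.servo_line(cp(-50,0,50),150); st("low")
shot("scene","g1s.png");shot("top","g1t.png")
t=cv2.imread("pics/g1t.png");s=cv2.imread("pics/g1s.png")
o=np.hstack([cv2.resize(t[210:310,90:190],(400,400)),cv2.resize(s[210:310,430:530],(400,400))])
cv2.imwrite("pics/g1.png",np.clip(o*1.6,0,255))
E
```

```text
above t5.26 tcp [497.48 313.21 119.93] rdr [-305.86  368.52] Frdr [0.32 0.23 0.17] tau [ 0.05 -0.01 -0.01] gw 0.548
low t5.88 tcp [497.07 314.42  50.37] rdr [-306.51  369.63] Frdr [-0.32 -0.48 -0.31] tau [ 0.01 -0.02  0.  ] gw 0.554[ WARN:0@6.856] global loadsave.cpp:1063 imwrite_ Unsupported depth image for selected encoder is fallbacked to CV_8U.
```

View pics/g1.png

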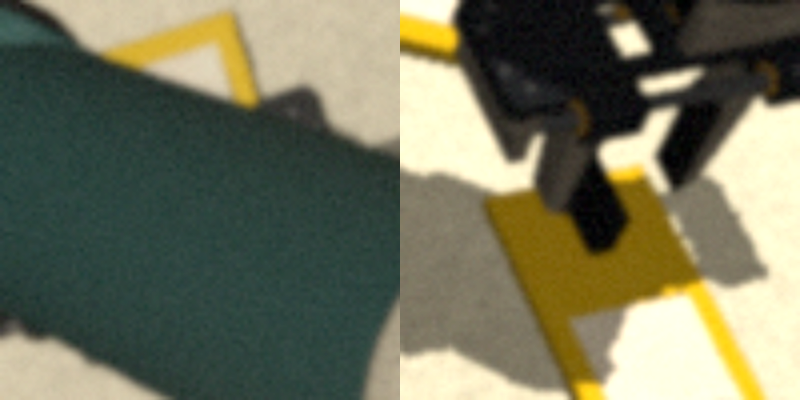

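The fingers straddle the rib in the scene view, so I go down, grip and lift.

```bash
python3 - <<'E'
from h import *
robot.servo_line(cp(-50,0,14),80); st("down")
grip(0.0,10); st("closed"); grip(0.0,50); st("firm")
robot.servo_line(cp(-50,0,30),60);st("lift")
robot.servo_line(cp(-50,0,90),150);o,_=st("lift2")
print(inr(o["tcp_pos"]))
robot.movep(rp(-250,0,90),rot(RW)); st("over")
robot.servo_line(rp(-250,0,40),120); st("low")
shot("scene","g2s.png")
s=cv2.imread("pics/g2s.png")
cv2.imwrite("pics/g2.png",np.clip(cv2.resize(s[130:400,150:400],(740,600))*1.6,0,255).astype(np.uint8))
for n in("yellow_cassette","yellow_cassette_nose","yellow_cassette_grip"):
    for r in viewer.pinpoint(n,"scene")[:4]: X=w("scene",r["at"]);print(n,r["confidence"],X,inr(X))
E
```

```text
down t6.58 tcp [496.62 314.14  13.62] rdr [-306.9   369.26] Frdr [ 0.56  0.01 -0.57] tau [ 0.02 -0.01  0.  ] gw 0.551
closed t7.22 tcp [496.99 314.07  14.17] rdr [-306.52  369.26] Frdr [0.09 1.18 1.77] tau [-0.01  0.06 -0.  ] gw 0.151
firm t7.43 tcp [497.   314.04  14.17] rdr [-306.5   369.24] Frdr [ 0.35 -1.08  2.23] tau [0.02 0.06 0.06] gw 0.149
lift t7.85 tcp [497.1  313.92  30.33] rdr [-306.38  369.14] Frdr [ 0.72 -0.22 -2.87] tau [-0.1   0.13  0.01] gw 0.150
lift2 t8.40 tcp [496.79 313.38  89.61] rdr [-306.58  368.55] Frdr [-0.41  0.86 -3.57] tau [-0.04  0.08 -0.03] gw 0.150
[-306.58  368.55]
over t9.79 tcp [478.29 -57.54  90.1 ] rdr [-249.77    1.54] Frdr [-0.28 -0.41 -2.56] tau [ 0.05  0.12 -0.03] gw 0.149
low t10.36 tcp [478.09 -58.18  40.05] rdr [-249.83    0.87] Frdr [-0.68 -0.44 -2.54] tau [0.09 0.1  0.02] gw 0.148
yellow_cassette 0.88 [ 316.63 -164.61   -0.05] [-386.47 -135.97]
yellow_cassette 0.73 [324.32 180.58   0.38] [-448.66  203.65]
yellow_cassette 0.64 [529.45 -65.09  28.66] [-198.14    4.48]
yellow_cassette_nose 0.59 [602.8  -83.    28.19] [-122.68    1.76]
yellow_cassette_grip 0.9 [304.44 113.02  42.9 ] [-454.49  133.47]
yellow_cassette_grip 0.67 [471.42 -58.32  54.16] [-256.34   -0.61]
yellow_cassette_grip 0.18 [ 409.52 -331.79   -0.32] [-261.72 -280.95]
```

View pics/g2.png

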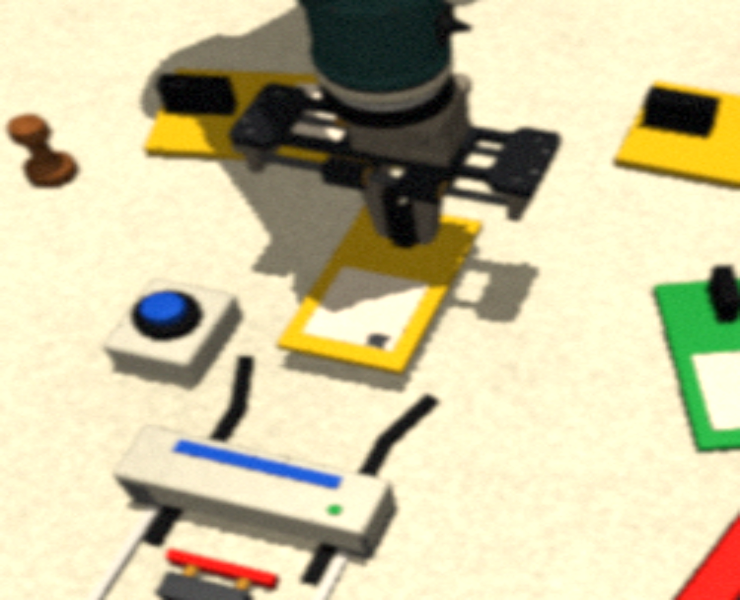

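The cassette is held level and lined up with the lane, with its nose at reader x ≈ -122, y ≈ +2. I'll set it down, release and regrip so it lies flat, then slide it into the funnel while watching the forces.

```bash
python3 - <<'E'
from h import *
robot.servo_line(rp(-250,0,17),80); st("17")
z=17
while z>11.5:
    z-=.7; robot.servo_line(rp(-250,0,z),20); o,f=st("z%.1f"%z)
    if f[2]>1.5: break
grip(0.25); st("open")
z=float(np.clip(o["tcp_pos"][2]+.5,13.2,15)); robot.servo_line(rp(-250,0,z),20)
grip(0.0,45); st("regrip")
open("z.txt","w").write(str(z))
x=-250
while x<-180:
    x+=10; robot.servo_line(rp(x,0,z),60); o,f=st("x%d"%x)
    if f[0]<-6 or abs(f[1])>8: print("STOP");break
shot("scene","g3s.png");shot("top","g3t.png")
E
```

```text
17 t11.00 tcp [477.18 -58.74  16.3 ] rdr [-250.61    0.14] Frdr [-0.59  0.58 -3.59] tau [ 0.1   0.07 -0.01] gw 0.147
z16.3 t11.25 tcp [477.93 -58.97  16.48] rdr [-249.83    0.06] Frdr [ 0.33 -0.02 -2.  ] tau [0.03 0.06 0.01] gw 0.151
z15.6 t11.50 tcp [477.81 -59.06  15.7 ] rdr [-249.93   -0.05] Frdr [-0.36 -0.05 -3.15] tau [ 0.04  0.09 -0.01] gw 0.147
z14.9 t11.75 tcp [477.7  -59.02  14.86] rdr [-250.04   -0.03] Frdr [-0.25  0.15 -2.02] tau [0.08 0.12 0.  ] gw 0.148
z14.2 t12.00 tcp [477.82 -58.98  14.19] rdr [-249.94    0.03] Frdr [ 0.87  0.25 -2.6 ] tau [0.04 0.   0.  ] gw 0.148
z13.5 t12.25 tcp [477.87 -59.02  14.12] rdr [-249.88    0.01] Frdr [-2.82 -0.54  5.6 ] tau [ 0.05  0.49 -0.03] gw 0.148
open t12.60 tcp [477.89 -58.98  13.51] rdr [-249.87    0.05] Frdr [-0.1   0.31  1.02] tau [ 0.05 -0.04 -0.01] gw 0.249
regrip t13.15 tcp [477.74 -59.01  14.61] rdr [-250.01   -0.01] Frdr [-0.08  0.41  1.2 ] tau [ 0.04  0.05 -0.03] gw 0.144
x-240 t13.47 tcp [488.06 -61.09  14.64] rdr [-239.48    0.03] Frdr [ 1.53 -0.01  0.21] tau [-0.01 -0.21 -0.02] gw 0.143
x-230 t13.78 tcp [497.69 -63.12  14.62] rdr [-229.65   -0.01] Frdr [ 1.15 -0.21  0.42] tau [-0.03 -0.28 -0.03] gw 0.146
x-220 t14.10 tcp [507.39 -65.14  14.6 ] rdr [-219.74   -0.02] Frdr [ 1.14 -0.29 -0.89] tau [-0.04 -0.28 -0.01] gw 0.146
x-210 t14.42 tcp [517.18 -67.13  14.61] rdr [-209.74    0.  ] Frdr [0.89 1.24 0.1 ] tau [ 0.03 -0.24 -0.01] gw 0.152
x-200 t14.73 tcp [526.99 -69.15  14.63] rdr [-199.73    0.01] Frdr [ 1.45 -0.04  0.66] tau [-0.02 -0.32 -0.03] gw 0.152
x-190 t15.05 tcp [536.81 -71.17  14.64] rdr [-189.7     0.01] Frdr [1.74 0.37 0.84] tau [-0.02 -0.25  0.02] gw 0.148
x-180 t15.37 tcp [546.61 -73.17  14.63] rdr [-179.71    0.03] Frdr [1.83 0.15 0.54] tau [-0.03 -0.31  0.01] gw 0.151
```

```bash
python3 - <<'E'
import cv2,numpy as np
t=cv2.imread("pics/g3t.png");s=cv2.imread("pics/g3s.png")
o=np.hstack([cv2.resize(t[130:280,310:420],(330,450)),cv2.resize(s[240:400,165:320],(436,450))])
cv2.imwrite("pics/g3.png",np.clip(o*1.6,0,255).astype(np.uint8))
E
```

```text
(no output)
```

View pics/g3.png

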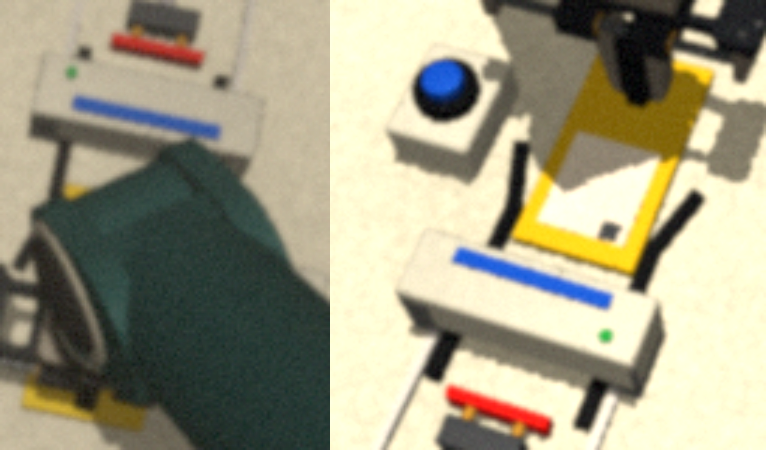

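The nose lies centred between the rails just short of the beam, and the side forces are near zero. I continue with a force-guarded push.

```bash
cat > push.py <<'E'
from h import *
z=float(open("z.txt").read())
x,y=-180,0.; base=None; hist=[]
def meas(n=4):
    c,s=np.cos(RW),np.sin(RW); F=[]
    for _ in range(n): F.append(robot.observe()["contact_force"]); robot.hold(.01)
    f=np.mean(F,0); return np.array([c*f[0]+s*f[1],-s*f[0]+c*f[1],f[2]])
while x<-53:
    dx=8 if x<-99 else (1. if (not hist or hist[-1]>-1.5+base) else .4)
    x+=dx; robot.servo_line(rp(x,y,z),60 if dx>2 else 12); f=meas()
    o=robot.observe(); tau=o["wrist_torque"]; print("x%.1f"%x,"t%.2f"%o["t"],inr(o["tcp_pos"]),f,tau[2].round(3),flush=True)
    if x<-99: base=f[0]
    hist.append(f[0])
    if abs(f[1])>2.5: y+=.04*f[1]*1.0; print("y->",y)
    if f[0]<-8.5 or (x<-90 and f[0]<-6) or abs(f[1])>9: print("STOP");break
open("xy.txt","w").write(f"{x} {y} {base}")
E
python3 push.py
```

```text
x-172.0 t15.78 [-171.8     0.02] [1.28 0.15 0.86] -0.001
x-164.0 t16.10 [-163.79    0.05] [1.49 0.76 1.06] 0.032
x-156.0 t16.42 [-155.79    0.03] [1.42 0.05 1.8 ] 0.003
x-148.0 t16.73 [-147.78    0.02] [1.   0.7  1.55] 0.002
x-140.0 t17.05 [-139.8    -0.02] [1.55 0.43 2.  ] 0.055
x-132.0 t17.37 [-131.82    0.01] [1.05 0.24 2.24] 0.077
x-124.0 t17.68 [-123.82    0.01] [1.15 0.25 2.8 ] -0.004
x-116.0 t18.00 [-115.83    0.01] [0.52 0.02 3.42] 0.034
x-108.0 t18.32 [-107.83   -0.  ] [0.37 0.66 3.22] 0.05
x-100.0 t18.63 [-99.85   0.03] [0.61 0.45 3.53] 0.033
x-92.0 t18.95 [-91.89   0.01] [0.17 0.16 4.02] -0.012
x-91.0 t19.23 [-91.91   0.02] [-2.95  0.3   6.52] 0.035
x-90.6 t19.52 [-91.9    0.04] [-3.97 -0.09  7.13] 0.003
x-90.2 t19.80 [-91.77   0.04] [-4.71  0.07  8.04] -0.007
x-89.8 t20.08 [-91.34   0.04] [-4.82  0.01  7.89] 0.024
x-89.4 t20.37 [-90.94   0.02] [-4.79  0.19  8.46] -0.042
x-89.0 t20.65 [-90.55   0.06] [-4.98 -0.11  8.4 ] 0.035
x-88.6 t20.93 [-90.15   0.07] [-5.2   0.11  8.1 ] 0.008
x-88.2 t21.22 [-89.76   0.06] [-4.71 -0.1   8.08] -0.006
x-87.8 t21.50 [-89.37   0.09] [-4.53
[... 2433 characters left out ...]
.04  8.15] 0.011
x-70.2 t33.97 [-71.79   0.09] [-5.1  -0.36  7.81] -0.004
x-69.8 t34.25 [-71.39   0.13] [-4.91 -0.01  7.95] -0.046
x-69.4 t34.53 [-71.01   0.1 ] [-5.15 -0.06  8.49] -0.014
x-69.0 t34.82 [-70.62   0.12] [-4.76 -0.07  7.91] 0.015
x-68.6 t35.10 [-70.22   0.09] [-4.98  0.08  7.72] -0.038
x-68.2 t35.38 [-69.81   0.13] [-5.07  0.19  8.07] -0.022
x-67.8 t35.67 [-69.41   0.13] [-5.09  0.37  8.25] 0.017
x-67.4 t35.95 [-69.2   0.1] [-5.62 -0.12  8.94] -0.014
x-67.0 t36.23 [-69.09   0.13] [-6.25 -0.25  9.21] -0.041
x-66.6 t36.52 [-68.99   0.16] [-7.84 -0.22 10.13] -0.013
x-66.2 t36.80 [-68.84   0.18] [-8.39 -0.4  10.41] -0.04
x-65.8 t37.08 [-68.72   0.14] [-9.12 -0.14 11.09] -0.095
STOP
```

```bash
cat > seat.py <<'E'
from h import *
z=float(open("z.txt").read()); x,y,base=map(float,open("xy.txt").read().split())
def meas(n=6):
    c,s=np.cos(RW),np.sin(RW); F=[]
    for _ in range(n): F.append(robot.observe()["contact_force"]); robot.hold(.01)
    f=np.mean(F,0); o=robot.observe(); f=np.array([c*f[0]+s*f[1],-s*f[0]+c*f[1],f[2]])
    print("x%.1f z%.2f"%(x,z),"t%.2f"%o["t"],inr(o["tcp_pos"]),o["tcp_pos"][2].round(2),f,o["wrist_torque"],flush=True); return f
f=meas()
for _ in range(6):
    if f[2]<3: break
    z+=.25; robot.servo_line(rp(x,y,z),10); f=meas()
while f[0]>-11 and x<-58:
    x+=.4; robot.servo_line(rp(x,y,z),10); f=meas()
robot.hold(.5); meas()
open("z.txt","w").write(str(z));open("xy.txt","w").write(f"{x} {y} {base}")
E
python3 seat.py
```

```text
x-65.8 z14.62 t37.13 [-68.72   0.17] 14.65 [-8.79 -0.23 11.34] [ 0.42  1.59 -0.03]
x-65.8 z14.87 t37.43 [-68.74   0.13] 14.66 [-8.74 -0.08  9.38] [ 0.38  1.43 -0.02]
x-65.8 z15.12 t37.73 [-68.75   0.16] 14.65 [-7.92  0.04  8.43] [ 0.38  1.31 -0.04]
x-65.8 z15.37 t38.03 [-68.73   0.16] 14.67 [-7.37  0.17  6.54] [ 0.46  1.16 -0.03]
x-65.8 z15.62 t38.33 [-68.72   0.14] 14.67 [-6.79  0.61  4.79] [0.43 0.97 0.01]
x-65.8 z15.87 t38.63 [-68.67   0.12] 14.7 [-5.6   0.71  3.5 ] [0.36 0.84 0.04]
x-65.8 z16.12 t38.93 [-68.69   0.15] 14.73 [-4.93  0.9   2.27] [ 0.36  0.75 -0.06]
x-65.4 z16.12 t39.23 [-68.55   0.15] 14.71 [-5.85  0.51  2.86] [0.42 0.86 0.01]
x-65.0 z16.12 t39.53 [-68.45   0.15] 14.71 [-6.85  0.86  3.37] [ 0.41  1.04 -0.05]
x-64.6 z16.12 t39.83 [-68.33   0.18] 14.7 [-7.77  0.68  4.44] [ 0.44  1.13 -0.09]
x-64.2 z16.12 t40.13 [-68.2    0.21] 14.7 [-8.65  0.36  4.63] [ 0.46  1.26 -0.03]
x-63.8 z16.12 t40.43 [-68.1    0.24] 14.68 [-9.35  0.37  5.25] [0.52 1.45 0.01]
x-63.4 z16.12 t40.73 [-67.97   0.29] 14.7 [-10.3    0.43   6.34] [ 0.59  1.67 -0.08]
x-63.0 z16.12 t41.03 [-67.88   0.28] 14.69 [-11.03   0.43   6.75] [ 0.58  1.82 -0.07]
x-63.0 z16.12 t41.58 [-67.91   0.32] 14.67 [-11.02   0.18   6.83] [ 0.63  1.8  -0.11]
```

```bash
sed -i 's/f\[0\]>-11/f[0]>-12.3/; s/if f\[2\]<3: break/break/' seat.py; python3 seat.py; python3 - <<'E'
from h import *
shot("scene","g4s.png");shot("top","g4t.png")
t=cv2.imread("pics/g4t.png");s=cv2.imread("pics/g4s.png");t0=cv2.imread("pics/top.png");s0=cv2.imread("pics/scene.png")
f=lambda a,b:np.hstack([cv2.resize(a[90:200,310:420],(330,300)),cv2.resize(b[300:430,165:320],(436,300))])
o=np.vstack([f(t0,s0),f(t,s)])
cv2.imwrite("pics/g4.png",np.clip(o*1.6,0,255).astype(np.uint8))
for n,i in(("t0",t0),("t",t),("s0",s0),("s",s)):
    h=cv2.cvtColor(i,cv2.COLOR_BGR2HSV);m=cv2.inRange(h,(0,150,60),(8,255,255))|cv2.inRange(h,(172,150,60),(180,255,255))
    k=np.zeros_like(m);b=(130,160,340,390) if n[0]=="t" else (365,410,195,255);k[b[0]:b[1],b[2]:b[3]]=m[b[0]:b[1],b[2]:b[3]]
    y,x=np.nonzero(k);c=[x.mean(),y.mean()];X=ray("top" if n[0]=="t" else "scene",c,15);print(n,len(x),c,X,inr(X))
E
```

```text
x-63.0 z16.12 t41.63 [-67.86   0.29] 14.68 [-10.95   0.06   6.74] [ 0.61  1.83 -0.07]
x-62.6 z16.12 t41.93 [-67.77   0.32] 14.68 [-11.81   0.5    7.34] [ 0.6   2.02 -0.11]
x-62.2 z16.12 t42.23 [-67.68   0.29] 14.7 [-12.77   0.01   8.41] [ 0.64  2.19 -0.08]
x-62.2 z16.12 t42.78 [-67.69   0.28] 14.67 [-12.74   0.17   8.29] [ 0.61  2.18 -0.08]
t0 118 [np.float64(361.90677966101697), np.float64(145.8135593220339)] [ 778.27 -122.07   15.  ] [57.06 -1.06]
t 0 [np.float64(nan), np.float64(nan)] [nan nan nan] [nan nan]
s0 218 [np.float64(224.38532110091742), np.float64(385.27522935779814)] [ 777.2  -121.55   15.  ] [55.9  -0.77]
s 166 [np.float64(222.77710843373495), np.float64(390.4759036144578)] [ 786.   -122.26   15.  ] [64.67  0.31]<stdin>:10: RuntimeWarning: Mean of empty slice.
  ret = ret.dtype.type(ret / rcount)
```

View pics/g4.png

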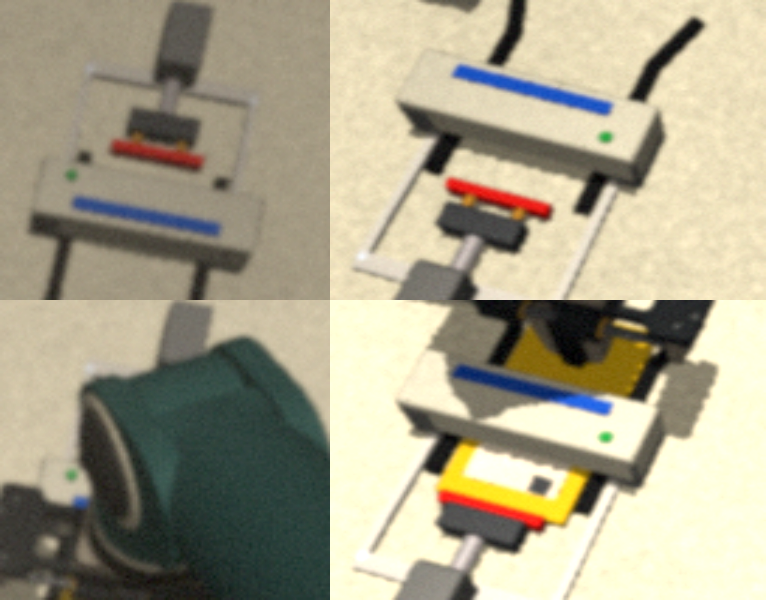

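The red dock has moved back about 8.8 mm in the scene view (8 nominal) and sits flush against its block with the nose on it, so the cassette is home. I'll unload the push, release, and retreat straight up.

```bash
python3 - <<'E'
from h import *
z=float(open("z.txt").read()); x,y,_=map(float,open("xy.txt").read().split())
for _ in range(8):
    x-=.6; robot.servo_line(rp(x,y,z),15); o,f=st("x%.1f"%x)
    if f[0]>-3.: break
grip(0.22); st("open1")
robot.servo_line([*o["tcp_pos"][:2],o["tcp_pos"][2]+.5],20); grip(0.32)
o,_=st("open"); p=o["tcp_pos"]
robot.servo_line([p[0],p[1],60],80); robot.servo_line([p[0],p[1],110],200); st("up")
grip(0.0,20)
B=np.array([582.,-195.2])
robot.movep([B[0],B[1],110],rot(RW)); st("btn")
shot("scene","g5s.png"); shot("top","g5t.png")
s=cv2.imread("pics/g5s.png");cv2.imwrite("pics/g5.png",np.clip(cv2.resize(s[200:430,120:340],(574,600))*1.6,0,255).astype(np.uint8))
h=cv2.cvtColor(s,cv2.COLOR_BGR2HSV);m=cv2.inRange(h,(0,150,60),(8,255,255))|cv2.inRange(h,(172,150,60),(180,255,255))
yy,xx=np.nonzero(m[365:410,195:255]);c=[xx.mean()+195,yy.mean()+365];print(c,inr(ray("scene",c,15)))
E
```

```text
x-62.8 t43.13 tcp [656.41 -95.51  14.69] rdr [-67.65   0.33] Frdr [-10.71   0.23   7.13] tau [ 0.63  1.86 -0.09] gw 0.148
x-63.4 t43.38 tcp [656.37 -95.52  14.66] rdr [-67.69   0.31] Frdr [-9.25  1.06  5.78] tau [ 0.53  1.54 -0.08] gw 0.151
x-64.0 t43.63 tcp [656.37 -95.51  14.68] rdr [-67.69   0.32] Frdr [-6.8   0.33  4.02] tau [ 0.5   1.24 -0.09] gw 0.150
x-64.6 t43.88 tcp [656.22 -95.52  14.69] rdr [-67.83   0.28] Frdr [-6.02  0.93  3.05] tau [ 0.47  0.94 -0.09] gw 0.151
x-65.2 t44.13 tcp [655.97 -95.52  14.7 ] rdr [-68.08   0.23] Frdr [-5.67  1.01  1.42] tau [ 0.57  1.02 -0.03] gw 0.146
x-65.8 t44.38 tcp [655.76 -95.57  14.75] rdr [-68.28   0.14] Frdr [-5.68  0.89 -0.4 ] tau [ 0.56  1.04 -0.02] gw 0.150
x-66.4 t44.63 tcp [655.73 -95.69  14.96] rdr [-68.28   0.02] Frdr [-5.62  0.21 -2.32] tau [ 0.59  1.19 -0.02] gw 0.145
x-67.0 t44.88 tcp [655.75 -95.74  15.21] rdr [-68.25  -0.03] Frdr [-4.68  1.23 -3.57] tau [0.67 1.19 0.  ] gw 0.149
open1 t45.19 tcp [658.52 -96.7   17.05] rdr [-65.35  -0.4 ] Frdr [-0.52  0.49  0.15] tau [0.02 0.02 0.03] gw 0.224
open t45.78 tcp [655.76 -95.72  15.69] rdr [-68.25  -0.01] Frdr [-0.18  0.51 -0.1 ] tau [ 0.06  0.02 -0.03] gw 0.320
up t46.88 tcp [655.97 -95.83 110.4 ] rdr [-68.02  -0.07] Frdr [-0.27  0.77 -0.45] tau [0.01 0.08 0.02] gw 0.321
btn t48.02 tcp [ 581.83 -195.99  110.29] rdr [-120.4  -113.14] Frdr [0.87 2.09 0.65] tau [ 0.07  0.01 -0.  ] gw 0.006
[np.float64(222.7357512953368), np.float64(389.76683937823833)] [63.61 -0.25]
```

View pics/g5.png

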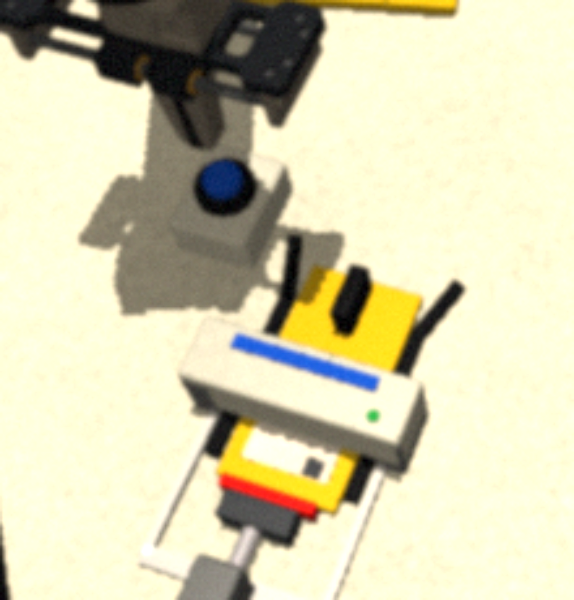

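```bash
python3 - <<'E'
from h import *
from scipy.optimize import least_squares
for n in("top.png","g5t.png","scene.png","g4s.png","g5s.png"):
    i=cv2.imread("pics/"+n);h=cv2.cvtColor(i,cv2.COLOR_BGR2HSV);m=cv2.inRange(h,(0,150,60),(8,255,255))|cv2.inRange(h,(172,150,60),(180,255,255))
    tp="t" in n.split(".")[0][-1] or n=="top.png"
    b=(125,160,340,390) if tp else (365,410,195,255);k=np.zeros_like(m);k[b[0]:b[1],b[2]:b[3]]=m[b[0]:b[1],b[2]:b[3]]
    y,x=np.nonzero(k)
    if len(x): 
        P=np.array([inr(ray("top" if tp else "scene",(a,c),19)) for a,c in zip(x,y)]); print(n,len(x),P.mean(0),np.percentile(P[:,0],[2,98]))
# plate rear edge in g5 scene: yellow mask in the lane
i=cv2.imread("pics/g5s.png");h=cv2.cvtColor(i,cv2.COLOR_BGR2HSV);m=cv2.inRange(h,(18,110,40),(35,255,255))
k=np.zeros_like(m);k[295:400,195:290]=m[295:400,195:290]
y,x=np.nonzero(k);P=np.array([inr(ray("scene",(a,c),10)) for a,c in zip(x,y)]);print("plate x",np.percentile(P[:,0],[1,99]),"y",np.percentile(P[:,1],[1,99]))
E
```

```text
top.png 118 [55.46 -0.86] [51.16 60.1 ]
g5t.png 130 [64.63 -0.69] [59.93 69.8 ]
scene.png 218 [56.91  0.37] [52.47 61.78]
g4s.png 166 [65.63  1.42] [62.25 70.4 ]
g5s.png 193 [64.58  0.87] [60.71 68.9 ]
plate x [-99.    57.19] y [-42.61  43.71]
```

The dock is displaced by about 8–9 mm in both views. The TCP eased back about 0.5 mm while unloading, so I'll re-seat it with shut fingers behind the rib, which also releases cleanly, and then press the button.

```bash
python3 - <<'E'
from h import *
r=rot(RW)
robot.movep(rp(-128,0,75),r); robot.servo_line(rp(-128,0,22),150); st("behind")
robot.servo_line(rp(-110,0,22),80); o,f=st("-110"); x=-110
while x<-80 and f[0]>-10 and o["t"]<58:
    x+=1.5 if f[0]>-2 else (1. if f[0]>-7 else .5); robot.servo_line(rp(x,0,22),25); o,f=st("x%.1f"%x)
    if abs(f[1])>6: break
robot.servo_line(rp(-125,0,22),120); robot.servo_line(rp(-125,0,80),200)
o,f=st("up")
B=[582.,-195.2]
robot.movep([*B,75],r); robot.servo_line([*B,62],60); st("at btn")
z=54.; robot.servo_line([*B,z],25); o,f=st("press")
while f[2]<9 and z>46 and o["t"]<68:
    z-=.8; robot.servo_line([*B,z],20); o,f=st("z%.1f"%z)
robot.servo_line([*B,80],100); st("released")
shot("scene","g6s.png")
E
```

```text
behind t49.16 tcp [597.45 -84.26  22.12] rdr [-127.67   -0.56] Frdr [-0.17  0.63 -0.15] tau [ 0.01 -0.04  0.01] gw 0.008
-110 t49.53 tcp [615.44 -87.39  22.73] rdr [-109.41    0.01] Frdr [ 0.68 -0.4   0.33] tau [ 0.1  -0.02  0.02] gw 0.005
x-108.5 t49.78 tcp [616.15 -87.49  22.12] rdr [-108.7     0.05] Frdr [-0.39 -0.44 -0.5 ] tau [0.03 0.05 0.04] gw 0.005
x-107.0 t50.03 tcp [617.82 -87.88  21.99] rdr [-106.99    0.01] Frdr [0.29 0.11 0.99] tau [ 0.07 -0.01  0.01] gw 0.002
x-105.5 t50.28 tcp [619.33 -88.18  21.96] rdr [-105.44    0.02] Frdr [-0.37 -0.27  0.36] tau [0.02 0.03 0.01] gw 0.005
x-104.0 t50.53 tcp [620.13 -88.34  21.92] rdr [-104.63    0.03] Frdr [-3.36  0.32  2.34] tau [ 0.17  0.63 -0.02] gw 0.001
x-103.0 t50.78 tcp [620.43 -88.32  21.91] rdr [-104.34    0.1 ] Frdr [-4.79  0.74  5.05] tau [ 0.26  1.16 -0.  ] gw 0.007
x-102.0 t51.03 tcp [620.73 -88.31  21.91] rdr [-104.05    0.18] Frdr [-7.09  0.44  6.65] tau [0.33 1.64 0.04] gw 0.006
x-101.5 t51.28 tcp [620.75 -88.3   21.89] rdr [-104.04    0.19] Frdr [-8.4   0.12  8.54] tau [0.35 1.91 0.01] gw 0.005
x-101.0 t51.53 tcp [620.9 -88.3  21.9] rdr [-103.88    0.22] Frdr [-9.73 -0.22  8.58] tau [ 0.45  2.15 -0.06] gw 0.004
x-100.5 t51.78 tcp [621.   -88.3   21.89] rdr [-103.79    0.24] Frdr [-10.6   -1.42   8.57] tau [0.43 2.35 0.05] gw 0.004
up t52.58 tcp [601.24 -84.71  80.67] rdr [-123.86   -0.24] Frdr [-0.76 -0.12 -1.68] tau [ 0.01  0.03 -0.03] gw 0.005
at btn t53.47 tcp [ 582.11 -193.47   61.68] rdr [-120.63 -110.61] Frdr [-0.02  1.31  2.28] tau [0.37 0.08 0.06] gw 0.006
press t53.93 tcp [ 582.56 -194.26   56.26] rdr [-120.03 -111.3 ] Frdr [-5.9   1.93 17.93] tau [0.87 1.35 0.01] gw 0.004
released t54.34 tcp [ 581.96 -195.93   80.27] rdr [-120.28 -113.06] Frdr [-1.13  0.63  0.43] tau [0.05 0.03 0.01] gw 0.003
```

The re-seat met the stop at once, so the cassette was home. The press bottomed hard (18 N, TCP 56.3), but I didn't record where contact began. There is time for one slow press to confirm the full travel.

```bash
python3 - <<'E'
from h import *
B=[582.,-195.2]
robot.servo_line([*B,65],80); o,f=st("65"); z=65
while f[2]<13 and z>50 and o["t"]<61:
    z-=1; robot.servo_line([*B,z],20); o,f=st("z%.1f"%z)
robot.servo_line([*B,68],60);robot.servo_line([*B,130],200); o,_=st("up")
s=shot("scene","g7s.png");t=shot("top","g7t.png")
s=s[:,:,::-1];cv2.imwrite("pics/g7.png",np.clip(cv2.resize(np.ascontiguousarray(s[100:440]).astype(float),(800,425))*1.5,0,255).astype(np.uint8))
for n in("g7t.png","g7s.png"):
    i=cv2.imread("pics/"+n);h=cv2.cvtColor(i,cv2.COLOR_BGR2HSV);m=cv2.inRange(h,(0,150,60),(8,255,255))|cv2.inRange(h,(172,150,60),(180,255,255))
    tp=n=="g7t.png";b=(125,160,340,390) if tp else (365,410,195,255);y,x=np.nonzero(m[b[0]:b[1],b[2]:b[3]])
    if len(x): print(n,len(x),np.mean([inr(ray("top" if tp else "scene",(a+b[2],c+b[0]),19)) for a,c in zip(x,y)],0))
E
```

```text
65 t54.73 tcp [ 581.17 -195.01   63.66] rdr [-121.25 -112.32] Frdr [ 0.25 -0.48  0.08] tau [ 0.04 -0.01  0.06] gw 0.002
z64.0 t54.98 tcp [ 582.01 -195.08   63.96] rdr [-120.4  -112.22] Frdr [0.58 0.05 0.5 ] tau [ 0.06  0.   -0.01] gw 0.004
z63.0 t55.23 tcp [ 581.97 -195.23   63.03] rdr [-120.42 -112.37] Frdr [ 0.3  -0.41  0.16] tau [ 0.04 -0.02  0.01] gw 0.007
z62.0 t55.48 tcp [ 582.2  -195.25   62.2 ] rdr [-120.18 -112.34] Frdr [-0.64  0.53  1.38] tau [0.01 0.01 0.04] gw 0.006
z61.0 t55.73 tcp [ 582.22 -195.25   61.18] rdr [-120.16 -112.34] Frdr [-0.34 -0.52  2.08] tau [0.03 0.04 0.03] gw 0.001
z60.0 t55.98 tcp [ 582.18 -195.28   60.12] rdr [-120.2  -112.38] Frdr [0.64 0.08 2.13] tau [-0.09 -0.05  0.02] gw 0.003
z59.0 t56.23 tcp [ 582.2  -195.27   59.12] rdr [-120.18 -112.36] Frdr [0.98 0.37 2.99] tau [-0.02 -0.06  0.  ] gw 0.005
z58.0 t56.48 tcp [ 582.16 -195.22   58.08] rdr [-120.23 -112.33] Frdr [-0.42 -0.4   4.45] tau [-0.02 -0.07 -0.01] gw 0.007
z57.0 t56.73 tcp [ 582.16 -195.23   57.09] rdr [-120.23 -112.33] Frdr [ 0.51 -1.66  3.73] tau [-0.04 -0.1   0.03] gw 0.006
z56.0 t56.98 tcp [ 582.19 -195.25   56.43] rdr [-120.19 -112.35] Frdr [-0.39 -0.55  6.44] tau [-0.01  0.14  0.04] gw 0.004
z55.0 t57.23 tcp [ 582.25 -195.29   56.33] rdr [-120.13 -112.37] Frdr [-2.48 -0.69 13.21] tau [ 0.02  0.65 -0.02] gw 0.004
up t58.05 tcp [ 581.66 -195.39  129.86] rdr [-120.68 -112.59] Frdr [ 0.27 -0.02 -1.09] tau [ 0.04  0.03 -0.01] gw 0.006
g7t.png 127 [64.51 -1.13]
g7s.png 194 [64.56  0.89]
```

View pics/g7.png

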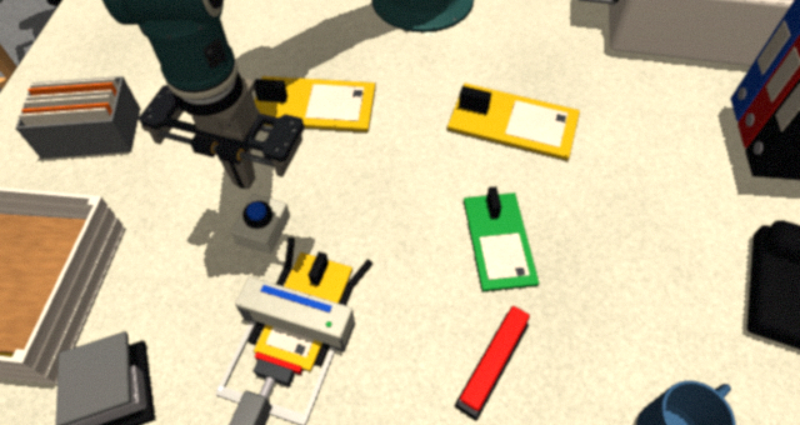

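```bash
python3 -c "
from h import *
robot.job_done(); print('done')"
```

```text
the job is handed in; nothing more can be done
done
```

The smallest yellow cassette is pushed home against the dock, the read button was pressed fully down and released, and the job was handed in just after t = 58 s. No verdict is reported.

**Seating:** I laid the cassette at the funnel and slid it under the gantry until I felt the stop. I seated it at 12.7 N of wrist force. Sliding friction was part of that, so the push on the dock was about 10 N. After letting go I pushed it once more with shut fingers at about 10.6 N. It met the stop at once, so it was already home.

**Button:** I pressed twice. The first press bottomed at 18 N, but I had not recorded where contact began. A slow second press showed contact at about z 62.3 and a hard stop at 56.3, which is the full 6 mm, with the spring reaching about 5 N.

**Last checks:**
- **Dock:** it had moved 7.7 mm in one camera and 9.1 mm in the other, against a nominal 8. The difference is within camera accuracy. It did not move when I pressed the button.
- **Bystanders:** the green cassette and the stapler look unmoved in the last picture. The stamp was hidden behind the arm there, so I did not recheck it; nothing was done near it.
- **Unloading the push:** before release, the gripper still held a few newtons of side and lift strain and sprang about 3 mm when it opened. The cassette stayed home.

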